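Reload the small-item tray stacker in a coin laundry

TASK

A straight-sided pan has been left sitting on one of the two stacker wells; it nests with nothing, so slide it off and leave it standing upright on the open counter, clear of both wells. Then slide the loose round tapered tray over the well that holds its own kind so that it drops in and nests level in that tray, and press the nested pair gently down until the well's platform reaches its bottom stop. Leave the square trays, their well, the bottle and the cup as they are.

Things in the scene. Friction and masses are not known exactly. Their poses are not given: they have to be found in the camera images.
- counter: Fixed raised counter slab of marble laminate, 55 mm high, 320 mm (x, from -225 to +95) by 620 mm (y, -310 to +310). Origin on the table under the point midway between the two wells; its +x points away from the robot, +y to the left. Its pose varies in x, y and yaw. The two wells are square 114 mm openings, 180 mm apart centre to centre along y.
- well_left (a point): Centre of the left well's opening, at the level of the counter's top (z = 55 mm).
- well_right (a point): Centre of the right well's opening, at the level of the counter's top.
- platform_left (a joint): Steel platform carrying the left well's tray: 0 = up (as at the start; the lone tray's rim is then level with the counter's top, within 1 mm), 0.0125 m = fully down on its hard stop. No spring: stiff friction, about 8 N to push it, and it stays where it is left.
- platform_right (a joint): The same for the right well.
- round_tray: Loose round tapered green plastic tray on the counter's near part. Diameter 84 mm at the foot, 110 at the rim, 30 mm high, wall 2.5, floor's upper face 12 mm above the foot; about 90 g. Origin: centre of the underside, z up. Too wide to grip across. Nested it sits 12 mm above its like, with 2 mm play; slid in, it may lodge crooked until pressed down on the high side.
- base_round: An identical round tray standing in one of the wells, left or right (varies). Origin at the centre of the underside.
- base_square: Square tray of the same green plastic in the other well, 110 mm square, 30 mm high, on an 84 mm square foot. Origin at the centre of the underside. To be left alone.
- pan: Round straight-sided pan of the same green plastic, diameter 120 mm from foot to rim, 30 mm high, wall 3 mm, floor 4 mm, about 140 g. At the start it stands over one of the two wells (it may be either kind's), hiding the tray in it and resting on the counter around it. Origin at the centre of the underside, z up.
- square_tray: Loose square tray like the one in the well, on the counter's near left or right end. To be left alone. Origin at the centre of the underside.
- softener: White plastic bottle, diameter 64 mm, 110 mm tall, on the counter's other near end. To be left alone. Origin at the centre of the underside.
- dosing_cup: White plastic cup, rim diameter 60 mm, 50 mm tall, on the table beside the counter. To be left alone. Origin at the centre of the underside.
Things that resemble listed ones, but are neither listed nor needed, are in the scene too. What is shaped like the round_tray but pink is not meant. What is shaped like the pan but blue is not meant.

How it is judged (in metres and radians):
On the way, in this order (a step that is already met when the one before it is completed fails the run):
1. the pan stands upright on the counter, clear of both wells (horizontal distance between pan and well_left above 0.105 m and horizontal distance between pan and well_right above 0.105 m and angle between pan's own z axis and vertical below 0.06 rad and z of pan in the frame of counter above 0.05 m), for 0.2 s.
2. the round tray is nested level in the round tray of its well (horizontal distance between round_tray and base_round below 0.006 m and z of round_tray in the frame of base_round between 0.008 and 0.0155 m and angle between round_tray's own z axis and vertical below 0.08 rad), for 0.2 s.
At the end, for the whole second after the job is handed in: Round tray nested in its like (centres within 6 mm, 8 to 15.5 mm above it, tilt under 0.08 rad), that platform over 10.5 mm down, the other under 4 mm; pan upright on the counter, centre over 105 mm from both wells; at rest; square trays, bottle and cup within 20 mm of their starts (all of step 1 and all of step 2 and ((horizontal distance between base_round and well_left below 0.02 m and value of joint platform_left above 0.0105 m and value of joint platform_right below 0.004 m) or (horizontal distance between base_round and well_right below 0.02 m and value of joint platform_right above 0.0105 m and value of joint platform_left below 0.004 m)) and linear speed of each of round_tray, pan, base_round below 0.02 m/s and distance of each of square_tray, softener, dosing_cup, base_square from where it was at the start of the episode below 0.02 m); the robot touches nothing.
It fails at once if a bystander or the square stack is shoved over 30 mm (distance of any of square_tray, softener, dosing_cup, base_square from where it was at the start of the episode above 0.03 m).
It fails at once if the round tray is pressed far too hard (over 60 N) (contact force between the fingers and round_tray above 60 N).
It fails at once if the pan or the round tray falls from the counter or turns over (height (world z) of pan below 0.02 m or height (world z) of round_tray below 0.01 m or angle between any of pan, round_tray's own z axis and vertical above 0.8 rad).
It also fails if it takes over 72 s, if anything falls off the work surface, if the arm or the gripper's body presses on something with over 40 N, if the wrist force passes 120 N, or if a joint passes its speed limit or range.

ROBOT

A 6-joint arm with a two-finger parallel gripper is mounted at the origin on the work surface. World frame = base frame: x ahead of the robot, y to its left, z up, the work surface at z = 0. Lengths are in mm, angles in rad, forces in N, time in s.
With the tool pointing down it reaches from about 275 to 825 mm from the base axis. Payload 4.9 kg.
Tool frame: the origin (TCP) lies at the very end of the fingers, on their centre line; the grasp point (between the pads) lies 19 mm behind it; z points along the fingers, y is the line along which they close (so a half turn about z gives the same grasp; the last joint's range is limited). The gripper opens to 85 mm and grips with 20 to 120 N. Pads are 22 mm wide; open, the fingers measure 114 mm over their backs; the gripper's body (76 mm by 85 mm) begins 54 mm behind the grasp point. The pads swing forward as they close: fully open they stand 13 mm farther back than shut.
Start: joints at [1.171, 0.326, -0.193, 1.052, 0, 1.437], TCP at [144.468, 530.705, 203.681] pointing down, gripper open.
Joint ranges: [-2.65, 2.65], [-0.97, 1.79], [-1.3, 1.35], [-1.93, 2.1], [-1.47, 1.37], [-3.14, 3.14]. Speed limits (rad/s): [2.57, 2.57, 3.14, 3.14, 3.14, 3.14].

INTERFACE

Orientations are given as [roll, pitch, yaw] about the fixed x, y, z axes, in that order (R = Rz(yaw) Ry(pitch) Rx(roll)).
In Python, from bench import bot, solve_ik, imaging gives the robot as it stands. Calls block until the motion is done:
- bot.move_ptp(position, orientation): joint-space move of the TCP to a pose.
- bot.movel(position, rot=None, max_speed=150, threshold=None): straight line of the TCP; rot=None keeps the orientation; max_speed is the mean speed in mm/s. With threshold (N) it stops when the force on the tool has changed by that much, and returns True; else False.
- bot.move_j(angles): joint-space move.
- bot.grip(opening, effort=None): opening from 0.0 (shut) to 1.0 (fully open); effort is the grip in N (None keeps the last); returns when the fingers have stopped.
- bot.dwell(seconds).
- solve_ik(position, orientation): joint angles nearest the present ones, or None.
- bot.get_state(): the state.
- imaging.capture(name): name is "scene" or "top"; returns the picture (480x640x3 uint8, blue, green, red); there is no depth.
- imaging.camera_model(name): a dict with "K" (3x3 intrinsics, pixels), "position" and "rotation" of the camera in the world. Camera axes: x right, y up, looking along -z (the intrinsics and any distortion apply to the point x, -y, -z); pixel columns grow to the right and rows downward; lengths in mm; the calibration is good to about 2 mm. A picture is of the moment at which its call begins. camera_model takes no time and is no camera call.
A pose or a line that the arm cannot do raises bot.IKError and nothing moves.
- bot.sign_off(): hands the job in; it is judged then, once.
The state is a dict: "t": time; "qpos": joint angles; "joint_velocities": joint speeds; "effort": joint torques, N m; "tcp_pos": TCP position; "orientation": TCP orientation; "contact_force": force on the tool from outside, world axes, zero at the start; "wrist_torque": the same for the moment, N m; "opening": opening from 0.0 (shut) to 1.0 (fully open); "gripper_force": force on a finger pad.
Only numpy, scipy, OpenCV 4.12 (cv2) and the standard library are available. Lean on these libraries where they do the work, as an engineer would, in place of code of your own. Each camera call takes 0.05 s, during which the arm holds its last target. There are 200 camera calls.

## Working session

There is one attempt and no reset: what is moved stays moved. The work goes in short steps, each a Python script; the robot and the scene stay as the last script left them, time stands still between calls to the robot, and variables do not carry over. Pictures are saved under pics/ and viewed, at most 13 in all, crops included, and the job is handed in when it is done.

```bash
mkdir -p pics; python3 - <<'E'
from bench import bot, imaging
import cv2,numpy as np
for n in("scene","top"):
    cv2.imwrite(f"pics/{n}0.png",imaging.capture(n)); m=imaging.camera_model(n); print(n,{k:np.round(v,3).tolist() if not isinstance(v,str) else v for k,v in m.items()})
print(bot.get_state()["t"],bot.get_state()["orientation"])
E
```

```text
scene {'K': [[602.221, 0.0, 313.142], [0.0, 602.221, 237.367], [0.0, 0.0, 1.0]], 'position': [1477.219, -227.918, 726.184], 'rotation': [0.935, -0.011, 1.415]}
top {'K': [[591.284, 0.0, 318.376], [0.0, 591.284, 245.614], [0.0, 0.0, 1.0]], 'position': [394.721, -90.669, 1430.067], 'rotation': [0.167, 0.013, -1.598]}
0.1 [-3.13994196e+00 -2.38535073e-04  2.87573995e+00]
```

View pics/top0.png

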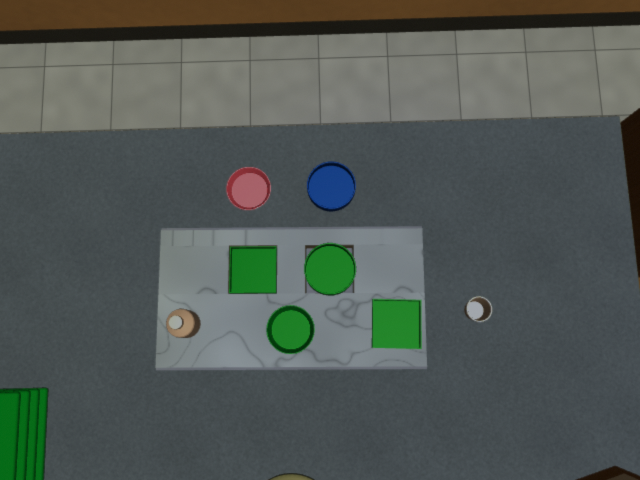

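View pics/scene0.png

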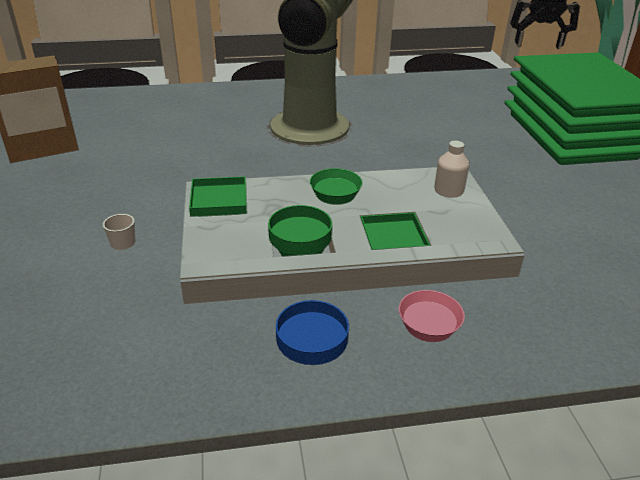

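```bash
cat > h.py <<'E'
import cv2,numpy as np
from bench import bot,imaging,solve_ik
from scipy.spatial.transform import Rotation as R
def cast(n,uv,z):
    """pixels -> world points on the plane at height z"""
    m=imaging.camera_model(n); K=np.array(m["K"]); Q=R.from_euler("xyz",m["rotation"]).as_matrix() if np.ndim(m["rotation"])==1 else np.array(m["rotation"])
    uv=np.atleast_2d(np.asarray(uv,float)); d=cv2.undistortPoints(uv[:,None],K,None)[:,0]
    d=np.c_[d[:,0],-d[:,1],-np.ones(len(d))]@Q.T; p=np.array(m["position"])
    return (p+d*((z-p[2])/d[:,2])[:,None])[:,:2]
def mask(im,lo,hi):
    return cv2.inRange(cv2.cvtColor(im,cv2.COLOR_BGR2HSV),lo,hi)
def greens(n,im,z=85,amin=300):
    cs,_=cv2.findContours(mask(im,(50,120,30),(75,255,255)),cv2.RETR_EXTERNAL,cv2.CHAIN_APPROX_NONE); out=[]
    for c in cs:
        if cv2.contourArea(c)<amin: continue
        w=cast(n,c[:,0],z).astype(np.float32); (x,y),r=cv2.minEnclosingCircle(w); e=cv2.minAreaRect(w)
        out.append(dict(px=c[:,0].mean(0).round(),circ=np.round([x,y,2*r]),rect=np.round([*e[0],*e[1],e[2]],1),fill=round(cv2.contourArea(w)/(np.pi*r*r),2)))
    return out
E
python3 - <<'E'
from h import *
print(imaging.camera_model("top").keys())
im=cv2.imread("pics/top0.png")
for z in(85,55):
    print(z); [print(g) for g in greens("top",im,z)]
c=cv2.inRange(cv2.cvtColor(im,cv2.COLOR_BGR2HSV),(0,0,120),(180,60,255)); c[:215]=0
c=cv2.morphologyEx(c,cv2.MORPH_CLOSE,np.ones((9,9)))
k=max(cv2.findContours(c,0,cv2.CHAIN_APPROX_NONE)[0],key=cv2.contourArea)
w=cast("top",k[:,0],55).astype(np.float32); print("counter",cv2.minAreaRect(w),cast("top",cv2.boxPoints(cv2.minAreaRect(k)),55).round())
crop=im[215:385,140:450]; cv2.imwrite("pics/crop1.png",cv2.resize(crop,None,fx=2.5,fy=2.5,interpolation=cv2.INTER_CUBIC))
E
```

```text
dict_keys(['K', 'position', 'rotation'])
85
{'px': array([ 22., 433.]), 'circ': array([221., 586., 221.]), 'rect': array([221.3, 585.5, 195. , 106.7,   0. ]), 'fill': 0.5}
{'px': array([290., 329.]), 'circ': array([432., -11., 108.]), 'rect': array([432.8, -10.7, 104. , 107.2,  88.6]), 'fill': 0.96}
{'px': array([396., 323.]), 'circ': array([ 439., -251.,  151.]), 'rect': array([ 438.8, -249.6,  108.7,  108.7,   86.8]), 'fill': 0.65}
{'px': array([252., 269.]), 'circ': array([571.,  73., 148.]), 'rect': array([571.5,  73.4, 108.8, 106.4,  88.4]), 'fill': 0.65}
{'px': array([330., 268.]), 'circ': array([ 568., -105.,  121.]), 'rect': array([ 567.7, -103.9,  117. ,  117.8,   88.3]), 'fill': 0.95}
55
{'px': array([ 22., 433.]), 'circ': array([217., 601., 226.]), 'rect': array([217.4, 600.6, 199.3, 109.1,   0. ]), 'fill': 0.5}
{'px': array([290., 329.]), 'circ': array([433.,  -9., 110.]), 'rect': array([433.6,  -8.9, 106.3, 109.6,  88.6]), 'fill': 0.96}
{'px': array([396., 323.]), 'circ': array([ 440., -255.,  154.]), 'rect': array([ 439.8, -253.2,  111.1,  111.2,   86.8]), 'fill': 0.65}
{'px': array([252., 269.]), 'circ': array([575.,  77., 152.]), 'rect': array([575.5,  77. , 111.2, 108.7,  88.4]), 'fill': 0.65}
{'px': array([330., 268.]), 'circ': array([ 572., -105.,  124.]), 'rect': array([ 571.6, -104.2,  119.6,  120.4,   88.3]), 'fill': 0.95}
counter ((507.46966552734375, -11.904022216796875), (619.480712890625, 323.9036865234375), 88.7845687866211) [[ 676.  308.]
 [ 663. -333.]
 [ 340. -317.]
 [ 351.  299.]]
```

View pics/crop1.png

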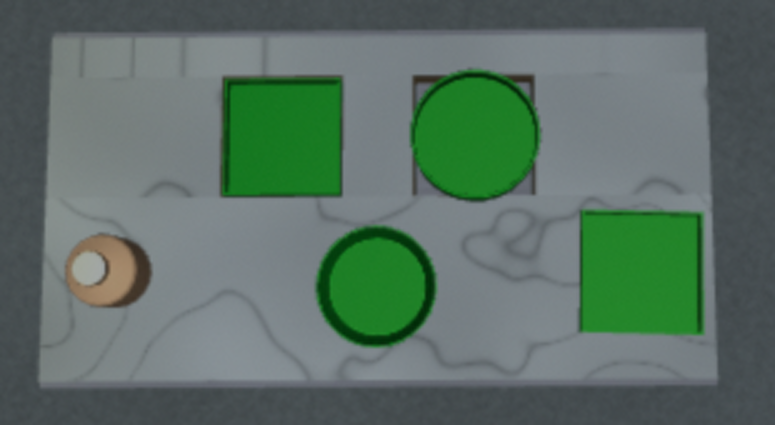

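Candidates are the green round tray (290,330), which has the dark tapered ring and measures 110 mm, and the pink one (248,188), excluded by colour. For the pan, the green one (330,269) measures 120 mm and covers the right well; the blue one (331,187) is excluded. The crop confirms this, and the square tray in the left well means the right well holds the round one. I'll drag the pan from inside towards -y.

```bash
python3 - <<'E'
from h import *
o=[np.pi,0,np.pi]
bot.move_ptp([568,-125,150],o); bot.grip(0.0)
print(bot.movel([568,-125,64],max_speed=80,threshold=8), bot.get_state()["tcp_pos"])
print(bot.movel([588,-271,64],max_speed=50,threshold=25), bot.get_state()["tcp_pos"],bot.get_state()["contact_force"])
bot.movel([586,-255,64],max_speed=50); bot.movel([586,-255,150]); bot.move_ptp([400,-200,300],o)
print(bot.get_state()["t"])
im=imaging.capture("top"); cv2.imwrite("pics/top1.png",im)
for g in greens("top",im,85): print(g)
for g in greens("top",im,55): print(g["px"],g["circ"],g["rect"])
E
```

```text
False [ 568.51267055 -125.20553413   64.58983781]
False [ 588.01143312 -270.86630071   64.00195707] [0.1275788  0.74604984 0.03751086]
10.1167
{'px': array([ 22., 433.]), 'circ': array([221., 586., 221.]), 'rect': array([220.6, 583.9, 195.7, 106.2,   1.2]), 'fill': 0.5}
{'px': array([290., 329.]), 'circ': array([432., -11., 108.]), 'rect': array([432.8, -10.7, 104. , 107.2,  88.6]), 'fill': 0.95}
{'px': array([252., 269.]), 'circ': array([571.,  73., 148.]), 'rect': array([570.8,  72.8, 108.2, 108.5,  89.1]), 'fill': 0.65}
{'px': array([330., 268.]), 'circ': array([ 568., -105.,  121.]), 'rect': array([ 567.7, -103.9,  117. ,  117.8,   88.3]), 'fill': 0.95}
[ 22. 433.] [217. 601. 226.] [216.7 598.9 200.1 108.5   1.2]
[290. 329.] [433.  -9. 111.] [433.6  -8.9 106.3 109.6  88.6]
[252. 269.] [575.  77. 152.] [574.7  76.5 110.6 110.9  89.1]
[330. 268.] [ 572. -105.  124.] [ 571.6 -104.2  119.6  120.4   88.3]
```

View pics/top1.png

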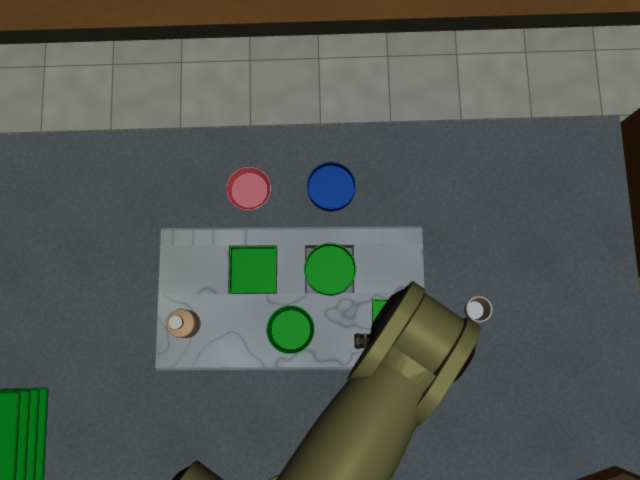

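The pan did not move and there was no contact force, so the finger passed somewhere other than I thought. I'll check the calibration and pose against the TCP in both views.

```bash
python3 - <<'E'
from h import *
s=bot.get_state(); print(s["tcp_pos"],s["orientation"],s["qpos"],s["opening"])
im=imaging.capture("scene"); cv2.imwrite("pics/scene1.png",im)
print("tip",cast("top",[[362,341]],300), "base",cast("top",[[290,478]],0),"base scene",cast("scene",[[310,127]],0))
for g in greens("scene",im,85): print(g)
def proj(n,p):
    m=imaging.camera_model(n);Q=R.from_euler("xyz",m["rotation"]).as_matrix();d=(np.array(p)-m["position"])@Q
    return np.array(m["K"])@[d[0]/-d[2],-d[1]/-d[2],1]
for n in("top","scene"): print(n,proj(n,s["tcp_pos"]),proj(n,[568,-104,85]))
E
```

```text
[ 400.51162535 -200.21447354  298.83078092] [ 3.14068585e+00 -1.06214055e-03 -3.14152425e+00] [-6.28766927e-01  8.49970599e-02 -2.54826140e-01  1.23236548e+00
  1.08593659e-04 -6.28834921e-01] -0.0028802515490533344
tip [[ 400.31526671 -158.93172972]] base [[95.09638243  0.62626099]] base scene [[7.91873649 2.12429261]]
{'px': array([394., 231.]), 'circ': array([617.,  63., 144.]), 'rect': array([616.6,  63.3, 105.7, 104.5,  88.5]), 'fill': 0.64}
{'px': array([300., 230.]), 'circ': array([ 590., -112.,  161.]), 'rect': array([ 588. , -104.7,  117.2,  154.4,   87.1]), 'fill': 0.72}
{'px': array([218., 196.]), 'circ': array([ 453., -252.,  169.]), 'rect': array([ 453.8, -250.9,  108.2,  137.2,   87. ]), 'fill': 0.63}
{'px': array([335., 185.]), 'circ': array([448., -14., 137.]), 'rect': array([445.7, -17. , 105.3, 135.2,  62.5]), 'fill': 0.73}
{'px': array([575., 104.]), 'circ': array([105., 720., 797.]), 'rect': array([ 94.5, 700.2, 347.3, 789.8,  62.2]), 'fill': 0.4}
top [383.84238198 340.30413643   1.        ] [329.52308774 268.18612798   1.        ]
scene [235.0555231   79.66904028   1.        ] [299.35880061 221.90648885   1.        ]
```

View pics/scene1.png

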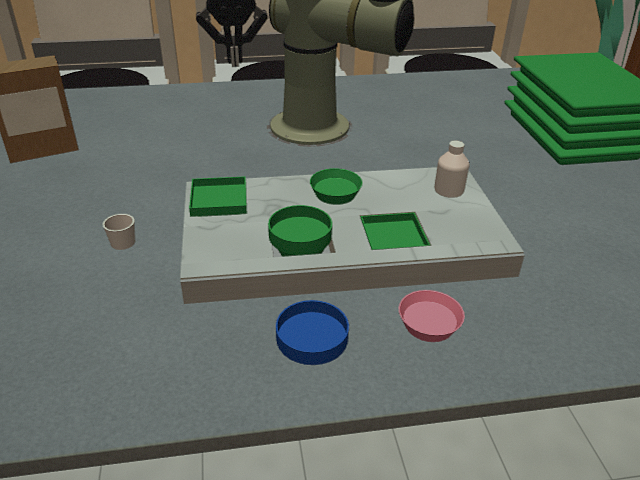

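The fingertip shows at about (236,65) in the scene view, but the projected TCP is at row 80, so the real tip may sit higher than reported. I'll touch bare counter to measure the offset.

```bash
python3 - <<'E'
from h import *
o=[np.pi,0,np.pi]
bot.move_ptp([430,120,110],o)
cv2.imwrite("pics/c2.png",cv2.resize(imaging.capture("scene")[40:220,280:520],None,fx=3,fy=3))
print(bot.movel([430,120,25],max_speed=25,threshold=5)); s=bot.get_state(); print(s["tcp_pos"],s["contact_force"],s["t"])
bot.movel([430,120,110])
E
```

```text
True
[430.0310105  120.01953467  27.4340273 ] [-0.26394891  0.11361049  4.14174754] 14.6333
```

View pics/c2.png

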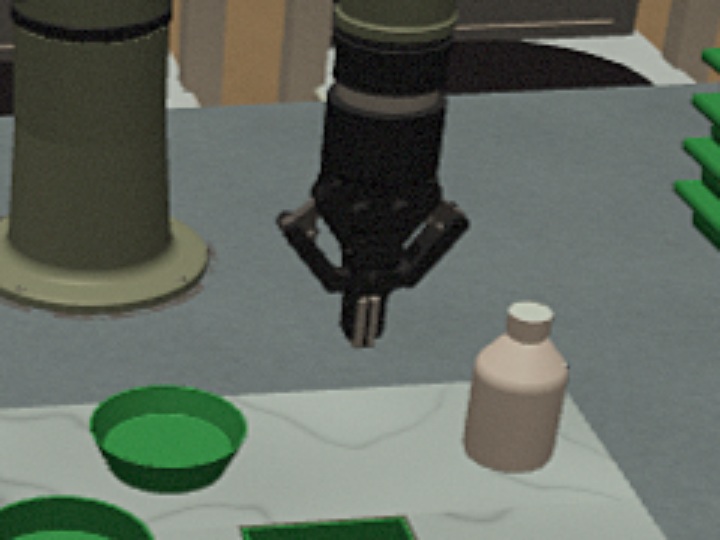

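The counter was met at TCP z = 27.4, so the real fingertip is about 27.5 mm above the reported TCP. The crop shows the tip at scene pixel (401,155). I'll check for a lateral offset with the gripper shut, using both views.

```bash
cat >> h.py <<'E'
def proj(n,p):
    m=imaging.camera_model(n);Q=R.from_euler("xyz",m["rotation"]).as_matrix();d=(np.array(p)-m["position"])@Q
    return (np.array(m["K"])@[d[0]/-d[2],-d[1]/-d[2],1])[:2]
ZO=27.5   # real fingertip height minus the reported TCP height (measured by touch)
E
python3 - <<'E'
from h import *
t=bot.get_state()["tcp_pos"]; print(t,proj("scene",t),proj("scene",t+np.array([0,0,ZO])),proj("top",t+np.array([0,0,ZO])))
m=imaging.camera_model("scene")
print("tip at y: ",cast("scene",[[401,155]],t[2]+ZO))
E
```

```text
[429.52394559 119.95133198 109.44614191] [397.6167094  165.50569114] [398.89061354 153.69083595] [228.36094973 331.35964145]
tip at y:  [[435.46936108 122.72711586]]
```

The lateral position agrees within a few mm, so it is a pure height offset. Repeating the pan slide with the correction.

```bash
python3 - <<'E'
from h import *
o=[np.pi,0,np.pi]; z=64-ZO
bot.move_ptp([568,-120,130],o)
print(bot.movel([568,-120,z],max_speed=60,threshold=6), bot.get_state()["tcp_pos"])
print(bot.movel([588,-271,z],max_speed=50,threshold=25), bot.get_state()["tcp_pos"],bot.get_state()["contact_force"])
bot.movel([585,-250,z],max_speed=50); bot.movel([585,-250,110]); bot.move_ptp([300,-120,230],o)
print(bot.get_state()["t"])
im=imaging.capture("top"); cv2.imwrite("pics/top2.png",im)
for g in greens("top",im,85): print(g)
for g in greens("top",im,55): print(g["px"],g["circ"],g["rect"])
E
```

```text
False [ 568.3173944  -120.1313694    36.89945569]
False [ 587.99048688 -270.92242901   36.525649  ] [-0.50988106  1.04493391 -0.01644165]
23.8
{'px': array([ 22., 433.]), 'circ': array([221., 586., 221.]), 'rect': array([221.1, 585.7, 106.9, 194.5,  89.9]), 'fill': 0.5}
{'px': array([290., 329.]), 'circ': array([432., -11., 108.]), 'rect': array([432.8, -10.7, 104. , 107.2,  88.6]), 'fill': 0.96}
{'px': array([396., 323.]), 'circ': array([ 439., -251.,  151.]), 'rect': array([ 438.9, -249.6,  108.7,  108.8,   86.8]), 'fill': 0.65}
{'px': array([329., 269.]), 'circ': array([ 568., -103.,  107.]), 'rect': array([ 567.1, -102.2,  102.5,  104.2,   43.3]), 'fill': 0.94}
{'px': array([252., 269.]), 'circ': array([571.,  73., 148.]), 'rect': array([570.3,  73.1, 108.1, 108.7,  88.3]), 'fill': 0.65}
{'px': array([383., 262.]), 'circ': array([ 580., -228.,  121.]), 'rect': array([ 580.3, -228.2,  117. ,  118.3,   87.8]), 'fill': 0.95}
[ 22. 433.] [217. 601. 226.] [217.3 600.8 109.3 198.8  89.9]
[290. 329.] [433.  -9. 110.] [433.6  -8.9 106.3 109.6  88.6]
[396. 323.] [ 440. -255.  154.] [ 439.9 -253.2  111.1  111.2   86.8]
[329. 269.] [ 572. -103.  110.] [ 571.  -102.4  104.8  106.5   43.3]
[252. 269.] [575.  77. 152.] [574.2  76.7 110.5 111.1  88.3]
[383. 262.] [ 584. -231.  123.] [ 584.5 -231.3  119.6  120.9   87.8]
```

View pics/top2.png

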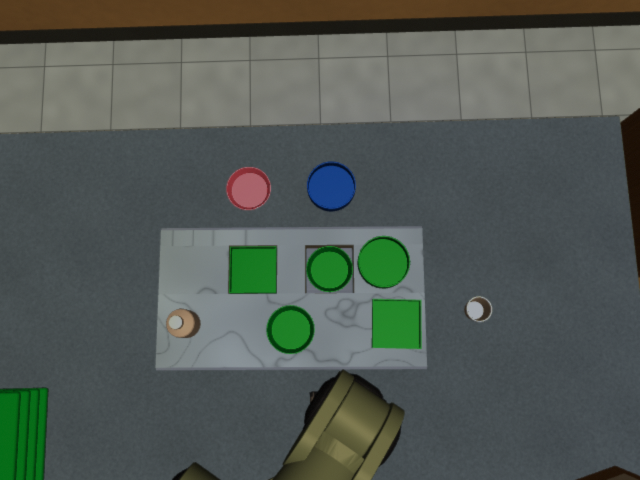

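The pan now stands at (580,-228), 126 mm from the well. The round base at (329,269) is centred at (571.5,-102.6). I'll push the loose tray from behind with the open fingers as a cradle.

```bash
python3 - <<'E'
from h import *
c=np.array([432.5,-10.8]); b=np.array([571.5,-102.6]); u=(b-c)/np.linalg.norm(b-c); o=[np.pi,0,np.arctan2(-u[1],-u[0])]
p=c-68*u
bot.move_ptp([*p,100],o); bot.grip(1.0)
print(bot.movel([*p,5],max_speed=40,threshold=4)); z=bot.get_state()["tcp_pos"][2]; print("touch",z)
z+=4; bot.movel([*p,z])
for back,v in((100,60),(75,60),(46,30)):
    q=b-back*u
    print(back,bot.movel([*q,z],max_speed=v,threshold=15),bot.get_state()["tcp_pos"],bot.get_state()["contact_force"])
q=b-75*u; bot.movel([*q,z],max_speed=100); bot.movel([*q,100]); bot.move_ptp([300,-20,230],o)
print(bot.get_state()["t"])
im=imaging.capture("top"); s=imaging.capture("scene")
for g in greens("top",im,67): print(g["px"],g["circ"],g["rect"])
cv2.imwrite("pics/p3.png",np.vstack([cv2.resize(im[230:340,220:430],None,fx=3,fy=3)[:,:630],cv2.resize(s[170:260,200:410],None,fx=3,fy=3)]))
E
```

```text
True
touch 14.210403216919188
100 False [487.93611429 -47.39409401  18.23493255] [-0.72467     0.43208951  0.05989057]
75 False [509.23292155 -61.57239227  18.097011  ] [ 1.05522584  0.43082243 -0.68789624]
46 False [532.90517031 -77.14295158  18.14758581] [-0.15494217  0.3630568  -1.20017115]
33.9667
[ 22. 433.] [218. 595. 224.] [218.3 592.9 198.3 107.6   1.2]
[396. 323.] [ 440. -253.  153.] [ 439.8 -251.8  110.1  110.9   86.8]
[328. 269.] [ 568. -101.  114.] [ 567.7 -100.6  107.   110.5   43.3]
[252. 269.] [573.  75. 150.] [573.9  75.2 109.5 107.8  88.4]
[383. 262.] [ 583. -230.  122.] [ 582.8 -230.1  118.5  119.8   87.8]
```

View pics/p3.png

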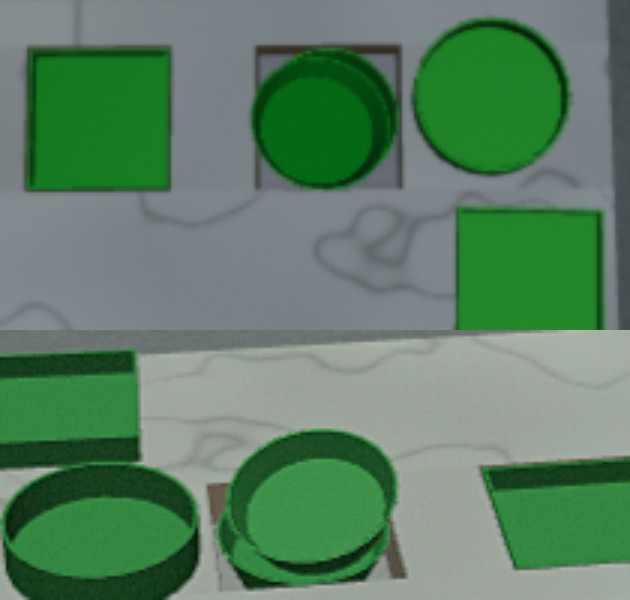

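The tray is lodged crooked in the right well: its near-left side is high (top px about (305,262)) and its far-right side is down. I'll press the high rim down with shut fingers.

```bash
python3 - <<'E'
from h import *
c=np.array([432.5,-10.8]); b=np.array([571.5,-102.6]); u=(b-c)/np.linalg.norm(b-c); o=[np.pi,0,np.arctan2(-u[1],-u[0])]
p=b-50*u
bot.move_ptp([*p,105],o); bot.grip(0.0)
bot.movel([*p,95-ZO],max_speed=80)
print(bot.movel([*p,65-ZO],max_speed=25,threshold=15)); s=bot.get_state(); print(s["tcp_pos"][2]+ZO,s["contact_force"])
bot.movel([*p,105]); bot.move_ptp([300,-20,230],o)
print(bot.get_state()["t"])
im=imaging.capture("top"); s=imaging.capture("scene")
for g in greens("top",im,67): print(g["px"],g["circ"],g["rect"])
cv2.imwrite("pics/p4.png",np.vstack([cv2.resize(im[230:340,220:430],None,fx=3,fy=3)[:,:630],cv2.resize(s[170:260,200:410],None,fx=3,fy=3)]))
E
```

```text
False
65.09301687986223 [-1.18786625  1.2860567   3.85449011]
39.4833
[ 22. 433.] [218. 595. 224.] [218.7 594.6 197.1 108.1   0. ]
[396. 323.] [ 440. -253.  153.] [ 439.4 -251.7  110.1  110.2   86.8]
[328. 271.] [ 565. -100.  116.] [564.9 -99.9 107.  112.2  43.4]
[252. 269.] [573.  75. 150.] [572.7  75.2 109.5 110.1  88.3]
[383. 262.] [ 583. -230.  122.] [ 582.8 -230.1  118.5  119.8   87.8]
```

View pics/p4.png

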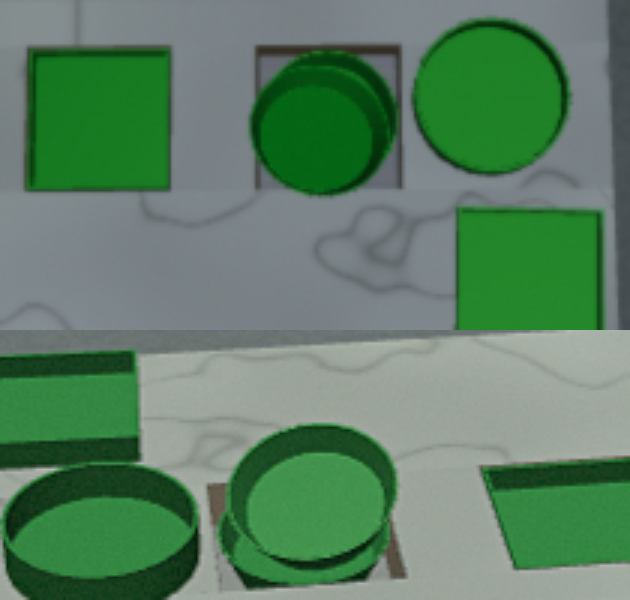

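Shut fingers landed inside the rim, so the tray didn't seat and its trailing foot still rests on the base rim. I'll push about 10 mm further with the cradle, then press on the rim farther out.

```bash
cat > fit.py <<'E'
from h import *
c=np.array([432.5,-10.8]); b=np.array([571.5,-102.6]); u=(b-c)/np.linalg.norm(b-c); o=[np.pi,0,np.arctan2(-u[1],-u[0])]
def cradle(to):
    p=b-75*u; bot.move_ptp([*p,80],o); bot.grip(1.0); bot.movel([*p,18.2],max_speed=100)
    r=bot.movel([*(b-to*u),18.2],max_speed=30,threshold=12); s=bot.get_state()
    print("push",r,(b-s["tcp_pos"][:2])@u,s["contact_force"]); bot.movel([*(b-75*u),18.2],max_speed=100); bot.movel([*p,80])
def press(back,zto,th=15,side=0):
    p=b-back*u+side*np.array([-u[1],u[0]]); bot.move_ptp([*p,75],o); bot.grip(0.0)
    r=bot.movel([*p,zto-ZO],max_speed=25,threshold=th); s=bot.get_state()
    print("press",r,s["tcp_pos"][2]+ZO,s["contact_force"]); bot.movel([*p,75])
def look(name):
    bot.move_ptp([300,-20,200],o); print(bot.get_state()["t"])
    im=imaging.capture("top"); s=imaging.capture("scene")
    for g in greens("top",im,67): print(g["px"],g["circ"],g["rect"])
    cv2.imwrite(f"pics/{name}.png",np.vstack([cv2.resize(im[230:340,220:430],None,fx=3,fy=3),cv2.resize(s[170:260,200:410],None,fx=3,fy=3)]))
E
python3 - <<'E'
from fit import *
cradle(36); press(57,65); look("p5")
E
```

```text
push False 36.17216915635015 [-0.18629629  0.33336467 -0.00781009]
press False 65.12889606295079 [0.28271765 0.12888074 0.2040192 ]
48.7917
[ 22. 433.] [218. 595. 224.] [218.7 594.6 197.2 108.1   0. ]
[396. 323.] [ 440. -253.  153.] [ 439.8 -251.8  110.1  110.9   86.8]
[329. 268.] [ 571. -103.  110.] [ 569.9 -103.   106.9  105.3   88.3]
[252. 269.] [573.  75. 150.] [573.9  75.2 109.5 107.8  88.4]
[383. 262.] [ 583. -230.  122.] [ 582.8 -230.1  118.5  119.8   87.8]
```

View pics/p5.png

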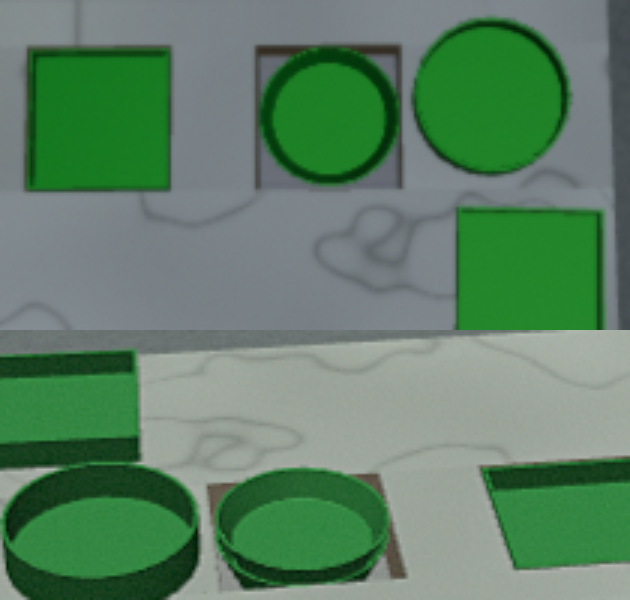

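Nested level, with its centre at (571,-103). Now I'll press the pair down at the centre until the stop.

```bash
python3 - <<'E'
from fit import *
press(0,31,th=25); look("p6")
E
```

```text
press True 35.90887446895036 [-0.34045219  0.078585    5.1772244 ]
54.5083
[ 22. 433.] [218. 595. 224.] [2.187e+02 5.944e+02 1.974e+02 1.081e+02 2.000e-01]
[396. 323.] [ 440. -253.  153.] [ 439.8 -251.8  110.1  110.9   86.8]
[329. 269.] [ 570. -104.  108.] [ 569.9 -104.1  104.6  105.3   88.4]
[252. 269.] [573.  75. 150.] [573.9  75.2 109.5 107.8  88.4]
[383. 262.] [ 583. -230.  122.] [ 582.8 -230.1  118.5  119.8   87.8]
```

View pics/p6.png

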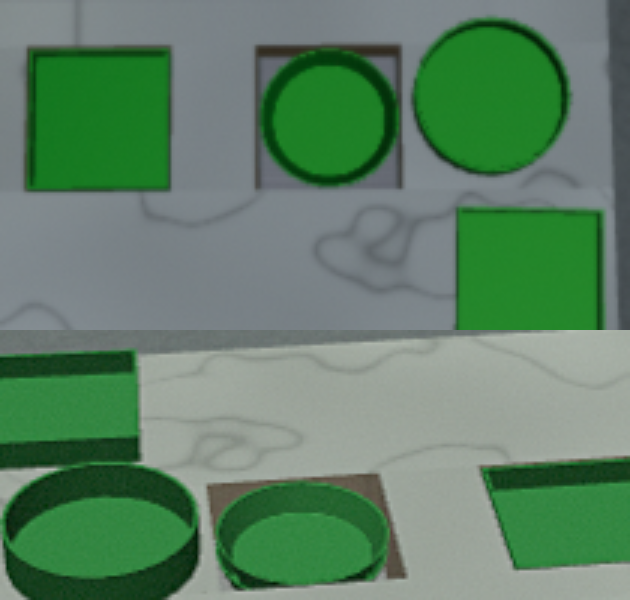

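The pair sits level and lower in the well. The press stopped hard at 35.9 mm against an expected 36.5 mm, so the platform is on its stop. Handing in.

```bash
python3 -c "
from bench import bot
print(bot.sign_off())"
```

```text
the job is handed in; nothing more can be done
None
```

I handed the job in at about 55 s; no verdict came back. By my measurements the pan stands on the open counter 126 mm from the nearer well, and the round tray is nested level in its like in the right well with that platform pressed to its stop. I never touched the square trays, bottle or cup.

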